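# Wind up the bakery tray lift

### The arm

A 7-joint arm with a two-finger parallel gripper is mounted at the origin on the work surface. World frame = base frame: x ahead of the robot, y to its left, z up, the work surface at z = 0. Lengths are in m, angles in rad, forces in N, time in s.
With the tool pointing down it reaches from about 0.4 to 0.925 m from the base axis. Payload 4.1 kg.
Tool frame: the origin (TCP) lies at the very end of the fingers, on their centre line; the grasp point (between the pads) lies 19 mm behind it; z points along the fingers, y is the line along which they close (so a half turn about z gives the same grasp; the last joint's range is limited). The gripper opens to 85 mm and grips with 20 to 120 N. Pads are 22 mm wide; open, the fingers measure 114 mm over their backs; the gripper's body (76 mm by 85 mm) begins 54 mm behind the grasp point. The pads swing forward as they close: fully open they stand 13 mm farther back than shut.
Start: joints at [-0.099, 0.398, 0.045, 1.537, -0.019, 1.207, -0.051], TCP at [0.65, 0, 0.231] pointing down, gripper open.
Joint ranges: [-2.82, 2.82], [-0.49, 2.23], [-1.37, 1.46], [0, 2.46], [-1.36, 4.5], [0.23, 2], [-2.94, 2.94]. Speed limits (rad/s): [2.57, 2.57, 3.14, 3.14, 3.14, 3.14, 3.14].

### API

Orientations are given as a rotation vector (axis times angle).
In Python, from workcell import * gives the robot as it stands.
- The arm moves only by the tool arm_command, never from a script. Its argument "rows" is a list of rows, each a list of 7 numbers: the closure in counts, from 0 (fully open) to 255 (shut), then the shift along the tool's x, y, z in units of 25 mm (1.0 is 25 mm), then the turn, a rotation vector about the tool's x, y, z in units of 6 degrees (1.0 is 6 degrees). A call has exactly 10 rows; each row shifts and turns the commanded pose from where the row before left it, along the tool's axes as they then stand; what a row does not reach is not made up. A row lasts 1/12 s, in which the tool goes at most 41.7 mm and 7.16 degrees, less where a joint would pass 70% of its speed; a pose out of reach is approached as far as the arm can. A call is refused whole if a number of a shift passes 1 or a number of a turn 1, either way. A call with a gripper value outside its range is refused whole. The fingers move at their own pace and stop on an object; "force" is the grip in N (left out, the last holds). Time passes only in rows, so rows that do not move let the fingers close, or fill a call up. It gives the time, the measured TCP pose, the force, the opening and the grip force at its end, in the units of the state.
- sense(): the state, without advancing time (a new reading comes with each control period).
- camera(name): name is "scene" or "side" or "wrist"; returns (picture, depth): 384x512x3 uint8, blue, green, red; 384x512 float32, m along the optical axis (not along the pixel's ray), 0 where there is no reading.
- camera_model(name): a dict with "mtx" (3x3 intrinsics, pixels), "pose" (4x4, takes a point from camera to world coordinates). Camera axes: x right, y down, z forward; pixel columns grow to the right and rows downward; lengths in m; the calibration is good to about 2 mm. A picture is of the moment at which its call begins: read the wrist's pose just before it. camera_model takes no time and is no camera call; for the wrist camera it gives the pose at the moment of the call.
- job_done(): hands the job in; it is judged then, once.
The state is a dict: "time_s": time; "joints": joint angles; "joint_vel": joint speeds; "effort": joint torques, N m; "tcp_pos": TCP position; "tool_rot": TCP orientation; "wrist_force": force on the tool from outside, world axes, zero at the start; "moment": the same for the moment, N m; "opening": finger opening in m; "grasp_force": force on a finger pad.
Only numpy, scipy, OpenCV 4.12 (cv2) and the standard library are available. Lean on these libraries where they do the work, as an engineer would, in place of code of your own. Each camera call takes 0.05 s, during which the arm holds its last target. There are 200 camera calls.

### The job

Raise the little tray of biscuits on the hand-wound lift: fit the crank with the square hole down over the lift's upright square shaft, and with it wind the shaft clockwise (seen from above) at least two full turns. Leave the crank sitting fully down on the shaft and let go of it; leave the other crank, the one with the round hub, where it lies.

Things in the scene. Friction and masses are not known exactly. Their poses are not given: they have to be found in the camera images.
- crank: Right crank, flat on bench, 155 g. Square hub 44 mm wide, 30 high, 21 mm square through hole; arm 22 wide, 10 thick, underside level with the hub's; upright round wooden handle, diameter 22, 12 to 70 mm above the underside, axis 80 mm from the hole's. Handle spins on its axis (friction 0.02 N m), so one grip serves. Origin: hole centre at underside; x to handle, z up, hole sides along x, y.
- spare_crank: Look-alike, not to be used or moved: round hub 42 mm across, 30 mm high, with a round 14 mm hole, a shorter arm and the same upright wooden handle, 58 mm from the hub's axis. Origin: centre of the hole at the underside; x along the arm to the handle. The two cranks' areas may be swapped.
- shaft_top (a point): Top centre of the lift's upright shaft: 17 mm square, last 14 mm tapering to 7. The crank's underside rests on a round shoulder (56 across) 48 mm below this point, 90 above the bench, over a grey 130 mm square gearbox, top at 75. x, y along the shaft's sides, turning with it. Fits in 4 headings; play 2 mm, 16 degrees. Tray: rim 66 mm high, 190 mm beyond the axis, rises as wound; its place varies.
- shaft (a joint): Angle wound by the shaft (rad): 0 at the start, growing clockwise seen from above; 12.57 is two full turns; hard stop at 18.85 (three turns). Friction about 0.15 N m with the tray's weight; it stays where it is left. The tray rises 25 mm a turn.
Mind the look-alikes: they are no part of the job. What is shaped like the crank but black, purple or red is not meant.

How it is judged:
By the outcome, as a careful person would: the job done as asked, in the order asked, and still so for the second after the job is handed in, with the robot touching nothing.
It also fails if it takes over 72 s, if anything falls off the work surface, if the arm or the gripper's body presses on something with over 40 N, if the wrist force passes 120 N, or if a joint passes its speed limit or range.

## Working session

There is one attempt and no reset: what is moved stays moved. The work goes in short steps, Python scripts to look and compute and a tool call to move; the robot and the scene stay as the last step left them, time stands still between calls to the robot, and variables do not carry over. Pictures are saved under pics/ and viewed, at most 10 in all, crops included, and the job is handed in when it is done.

Besides the shell and the picture viewer there is one more tool, called after "Request:" as name(argument=value, ...), one argument or row to a line, values as JSON. arm_command: Moves the arm, as the interface text tells. Its arguments: {"type":"object","properties":{"rows":{"type":"array","items":{"type":"array","items":{"type":"number"}}},"force":{"type":"number"}},"required":["rows"]}

```bash
mkdir -p pics; ls; cat > h.py <<'E'
from workcell import *
import numpy as np, cv2
from scipy.spatial.transform import Rotation as R
def snap(n):
    m=camera_model(n); p,d=camera(n); m['K']=np.array(m['mtx']); m['T']=np.array(m['pose']); return p,d,m
def cloud(d,m):
    v,u=np.mgrid[:d.shape[0],:d.shape[1]]
    K=m['K']; P=np.dstack([(u-K[0,2])/K[0,0]*d,(v-K[1,2])/K[1,1]*d,d])
    W=P@m['T'][:3,:3].T+m['T'][:3,3]; W[d==0]=np.nan; return W
E
python3 - <<'E'
from h import *
a=[snap(n) for n in("scene","side")]
cv2.imwrite('pics/a.png',a[0][0]);cv2.imwrite('pics/b.png',a[1][0])
for n,x in zip("ab",a): np.savez(n+'.npz',p=x[0],d=x[1],K=x[2]['K'],T=x[2]['T'])
print(sense())
E
```

```text
pics
{'time_s': 0.1, 'joints': array([-0.09898132,  0.39914547,  0.04503284,  1.53776107, -0.01872048,
        1.20693344, -0.05072687]), 'joint_vel': array([-0.00094818, -0.00172565, -0.00151653, -0.00101685,  0.00033964,
       -0.00079829,  0.00073626]), 'effort': array([ 3.69826899e-03, -4.76260614e+01,  1.37053739e+00, -2.54949743e+01,
        1.21164820e-02,  5.01686634e-03, -1.94127927e-05]), 'tcp_pos': array([6.49414700e-01, 2.03557809e-05, 2.30346417e-01]), 'tool_rot': array([-2.22051366e+00, -2.22065190e+00,  2.14156439e-03]), 'wrist_force': array([-0.49411786, -0.13931075, -0.18651804]), 'moment': array([-0.02469993,  0.01631332, -0.0154435 ]), 'grasp_force': 0.0, 'opening': 0.08542821947537553}
```

View pics/a.png

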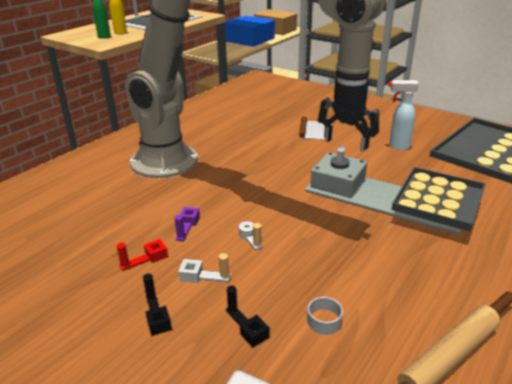

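View pics/b.png

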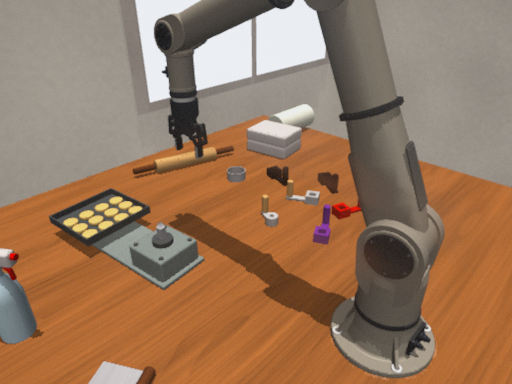

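The scene view shows these candidates:
- Grey square-hub crank at (190,270), with its handle at (223,265). This matches the description, so I choose it.
- Grey round-hub spare at (247,228)/(258,235).
- Red crank at (140,255), purple at (187,220), and black ones at (157,315) and (250,325). None of these are wanted.

The lift shaft is at (340,152).

```bash
python3 - <<'E'
from h import *
z=np.load('a.npz'); W=cloud(z['d'],z); p=z['p']
def box(u0,u1,v0,v1,zl,zh,t):
    q=W[v0:v1,u0:u1].reshape(-1,3); q=q[(q[:,2]>zl)&(q[:,2]<zh)]
    print(t,len(q),np.nanmean(q,0).round(4),np.nanmin(q,0).round(3),np.nanmax(q,0).round(3))
box(176,206,255,290,.022,.04,'hub')
box(214,234,250,283,.06,.08,'handle top')
box(214,234,250,283,.03,.08,'handle')
box(236,256,218,245,.022,.04,'rhub')
box(248,268,220,252,.05,.08,'rhandle')
box(328,352,143,170,.11,.15,'shaft')
box(328,352,143,170,.085,.1,'shoulder')
box(310,370,150,200,.07,.08,'gearbox')
box(390,490,165,235,.05,.08,'tray')
z=np.load('b.npz'); W=cloud(z['d'],z)
box(300,325,185,208,.022,.04,'hub b')
box(280,300,175,203,.055,.08,'handle b')
box(148,172,220,250,.11,.15,'shaft b')
box(130,200,220,280,.07,.08,'gearbox b')
box(50,150,190,245,.05,.08,'tray b')
c=np.hstack([cv2.resize(p[205:295,165:285],(480,360),interpolation=2),cv2.resize(p[130:220,290:370],(320,360),interpolation=2)])
cv2.imwrite('pics/c.png',c)
E
```

```text
hub 269 [ 0.4621 -0.3661  0.0285] [ 0.431 -0.395  0.022] [ 0.49  -0.333  0.033]
handle top 75 [ 0.5338 -0.3306  0.0677] [ 0.522 -0.339  0.061] [ 0.543 -0.317  0.072]
handle 170 [ 0.5356 -0.3323  0.0549] [ 0.522 -0.34   0.03 ] [ 0.544 -0.317  0.072]
rhub 153 [ 0.4793 -0.1723  0.0287] [ 0.454 -0.202  0.022] [ 0.526 -0.145  0.039]
rhandle 91 [ 0.5281 -0.195   0.0629] [ 0.515 -0.203  0.051] [ 0.538 -0.18   0.072]
shaft 63 [0.5548 0.1808 0.1239] [0.545 0.173 0.11 ] [0.563 0.195 0.139]
shoulder 139 [0.5568 0.1785 0.0904] [0.527 0.153 0.085] [0.581 0.21  0.1  ]
gearbox 760 [0.5606 0.1719 0.0745] [0.484 0.112 0.07 ] [0.623 0.254 0.08 ]
tray 2470 [0.8329 0.2096 0.0574] [0.73  0.094 0.05 ] [0.952 0.339 0.07 ]
hub b 108 [ 0.4557 -0.3621  0.0292] [ 0.429 -0.391  0.022] [ 0.484 -0.336  0.035]
handle b 36 [ 0.5253 -0.3253  0.0663] [ 0.516 -0.339  0.055] [ 0.535 -0.317  0.073]
shaft b 86 [0.5465 0.1869 0.1247] [0.54  0.176 0.111] [0.558 0.194 0.14 ]
gearbox b 1124 [0.5365 0.1942 0.0757] [0.478 0.116 0.07 ] [0.621 0.256 0.08 ]
tray b 2364 [0.8148 0.2217 0.0594] [0.564 0.097 0.05 ] [0.951 0.336 0.08 ]
```

View pics/c.png

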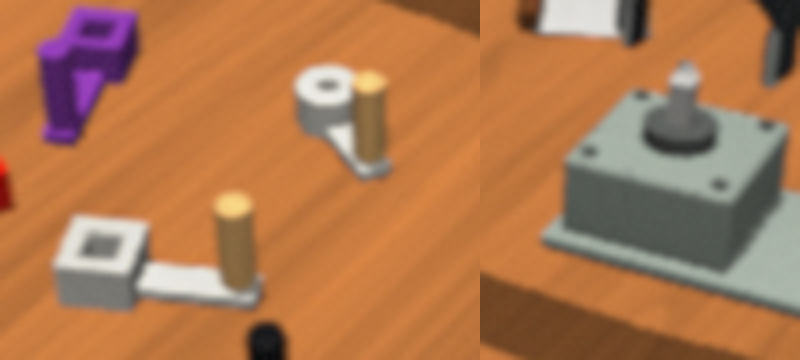

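The crop confirms the square-hub crank at crop (100,250), with its handle at (235,240), a 79 mm spacing. Next I check the wrist view for the shaft heading.

```bash
cat >> h.py <<'E'
def yaw(s):
    y=R.from_rotvec(s['tool_rot']).as_matrix()[:,1]; return np.degrees(np.arctan2(y[1],y[0]))
def go(x,y,z,yw=None):
    "shift in units along tool axes (current heading) and turn about tool z in units (+ clockwise)"
    s=sense(); M=R.from_rotvec(s['tool_rot']).as_matrix()
    d=M.T@(np.array([x,y,z])-s['tcp_pos'])/.025
    t=0 if yw is None else -((yw-yaw(s)+180)%360-180)/6
    print('shift',d.round(2),'turn',round(t,2),'yaw',yaw(s).round(2),'tcp',s['tcp_pos'].round(4),'M z',M[:,2].round(3))
E
python3 - <<'E'
from h import *
m=camera_model('wrist'); T=np.array(m['pose']); print(T.round(3),np.array(m['mtx']).round(1))
K=np.array(m['mtx'])
for P in([.551,.184,.138],[.46,-.365,.03]):
    c=np.linalg.inv(T)@np.r_[P,1]; print((K@c[:3]/c[2])[:2],c[2])
go(.551,.184,.27); go(.46,-.365,.2,-62)
E
```

```text
[[ 1.     0.    -0.003  0.651]
 [-0.001 -0.965 -0.262  0.067]
 [-0.003  0.262 -0.965  0.373]
 [ 0.     0.     0.     1.   ]] [[308.7   0.  257.1]
 [  0.  308.7 192.2]
 [  0.    0.    1. ]]
[101.05119612 -82.32980947] 0.1959918317294898
[125.41322593 419.68885554] 0.4441323033195789
shift [ 7.36 -3.94 -1.58] turn 0 yaw 0.0 tcp [0.6494 0.     0.2303] M z [-0.002 -0.    -1.   ]
shift [-14.6   -7.58   1.23] turn 10.33 yaw 0.0 tcp [0.6494 0.     0.2303] M z [-0.002 -0.    -1.   ]
```

Request:
arm_command(
  rows=[
    [0,0.8,-0.6,-0.6,0,0,0],
    [0,0.8,-0.6,-0.6,0,0,0],
    [0,0.8,-0.6,-0.6,0,0,0],
    [0,0.8,-0.6,-0.6,0,0,0],
    [0,0.8,-0.6,-0.4,0,0,0],
    [0,0.8,-0.6,0,0,0,0],
    [0,0.4,-0.4,0,0,0,0],
    [0,0,0,0,0,0,0],
    [0,0,0,0,0,0,0],
    [0,0,0,0,0,0,0],
  ],
)

```text
time_s: 0.93
tcp_pos: [0.5505, 0.1281, 0.3006]
tool_rot: [2.223, 2.219, -0.002]
wrist_force: [0.2, -0.3, 0.7]
opening: 0.0854
grasp_force: 0.0
```

```bash
python3 - <<'E'
from h import *
p,d,m=snap('wrist'); np.savez('w1.npz',p=p,d=d,K=m['K'],T=m['T'])
W=cloud(d,m)
def rect(zl,zh,t):
    q=W[(W[...,2]>zl)&(W[...,2]<zh)&(np.hypot(W[...,0]-.551,W[...,1]-.184)<.11)]
    if len(q)<5: print(t,len(q)); return
    print(t,len(q),q.mean(0).round(4),cv2.minAreaRect((q[:,:2]*1000).astype(np.float32)))
rect(.134,.145,'tip');rect(.1,.13,'shaft');rect(.085,.095,'shoulder');rect(.07,.08,'gearbox')
c=np.linalg.inv(m['T'])@np.r_[.551,.184,.13,1]; u,v=(m['K']@c[:3]/c[2])[:2]; print(u,v)
u=int(u);v=int(v);cr=p[max(0,v-70):v+70,max(0,u-90):u+90]
cv2.imwrite('pics/d.png',cv2.resize(cr,None,fx=4,fy=4,interpolation=2))
E
```

```text
tip 99 [0.5512 0.1867 0.1368] ((551.474365234375, 186.40338134765625), (10.06905746459961, 9.630026817321777), 6.746214389801025)
shaft 135 [0.5514 0.1868 0.1268] ((551.3267822265625, 186.4407501220703), (16.967275619506836, 16.91238021850586), 6.644684791564941)
shoulder 1707 [0.5513 0.187  0.0896] ((551.664794921875, 186.20872497558594), (54.22879409790039, 54.550201416015625), 88.95481872558594)
gearbox 10427 [0.5513 0.1901 0.0746] ((551.3356323242188, 186.41526794433594), (129.17318725585938, 129.2512664794922), 6.238418102264404)
256.8185366508444 119.86431340009327
```

View pics/d.png

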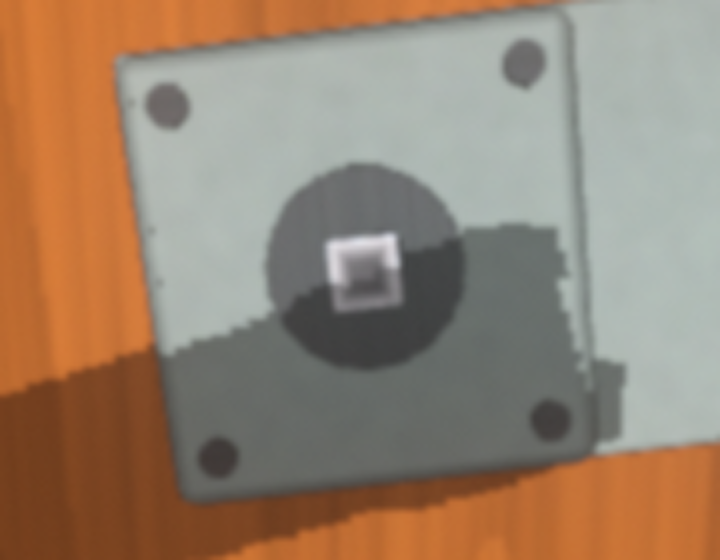

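The shaft is at (0.5514, 0.1865), heading 6.4°. I now move to the crank.

```bash
python3 -c "
from h import *
go(.46,-.365,.2,-62)"
```

```text
shift [-19.72  -3.57   4.06] turn 10.31 yaw -0.16 tcp [0.5507 0.1279 0.3007] M z [-0.    -0.001 -1.   ]
```

Request:
arm_command(
  rows=[
    [0,-0.5,-0.1,0,0,0,0],
    [0,-1,-0.2,0,0,0,0],
    [0,-1,-0.2,0,0,0,0],
    [0,-1,-0.2,0,0,0,0],
    [0,-1,-0.2,0,0,0,0],
    [0,-1,-0.2,0,0,0,0],
    [0,-1,-0.2,0,0,0,0],
    [0,-1,-0.2,0,0,0,0],
    [0,-1,-0.2,0,0,0,0],
    [0,-1,-0.2,0,0,0,0],
  ],
)

```text
time_s: 1.82
tcp_pos: [0.5015, -0.111, 0.3012]
tool_rot: [2.224, 2.218, -0.001]
wrist_force: [0.2, -0.7, 0.2]
opening: 0.0854
grasp_force: 0.0
```

Request:
arm_command(
  rows=[
    [0,-1,-0.2,0,0,0,0],
    [0,-1,-0.2,0,0,0,0],
    [0,-1,-0.2,0,0,0,0],
    [0,-1,-0.2,0,0,0,0],
    [0,-1,-0.2,0,0,0,0],
    [0,-1,-0.2,0,0,0,0],
    [0,-1,-0.2,0,0,0,0],
    [0,-1,-0.2,0,0,0,0],
    [0,-1,-0.1,0,0,0,0],
    [0,-1,0,0,0,0,0],
  ],
)

```text
time_s: 2.65
tcp_pos: [0.4575, -0.3608, 0.3013]
tool_rot: [-2.225, -2.217, 0.002]
wrist_force: [0.6, 0.3, -0.6]
opening: 0.0854
grasp_force: 0.0
```

Request:
arm_command(
  rows=[
    [0,-0.2,0,0.3,0,0,0.5],
    [0,0,0,0.5,0,0,1],
    [0,0,0,0.5,0,0,1],
    [0,0,0,0.5,0,0,1],
    [0,0,0,0.5,0,0,1],
    [0,0,0,0.5,0,0,1],
    [0,0,0,0.4,0,0,1],
    [0,0,0,0.2,0,0,1],
    [0,0,0,0,0,0,1],
    [0,0,0,0,0,0,1],
  ],
)

```text
time_s: 3.48
tcp_pos: [0.4581, -0.3641, 0.2156]
tool_rot: [-3.015, -0.88, 0.003]
wrist_force: [0.1, 0.1, -1.2]
opening: 0.0852
grasp_force: 0.0
```

Request:
arm_command(
  rows=[
    [0,0,0,0,0,0,0.8],
    [0,0,0,0,0,0,0],
    [0,0,0,0,0,0,0],
    [0,0,0,0,0,0,0],
    [0,0,0,0,0,0,0],
    [0,0,0,0,0,0,0],
    [0,0,0,0,0,0,0],
    [0,0,0,0,0,0,0],
    [0,0,0,0,0,0,0],
    [0,0,0,0,0,0,0],
  ],
)

```text
time_s: 4.32
tcp_pos: [0.4601, -0.3625, 0.2163]
tool_rot: [3.047, 0.766, 0.0]
wrist_force: [-0.5, -0.0, -0.6]
opening: 0.0854
grasp_force: 0.0
```

```bash
python3 - <<'E'
from h import *
p,d,m=snap('wrist'); W=cloud(d,m)
def rect(c,r,zl,zh,t):
    q=W[(W[...,2]>zl)&(W[...,2]<zh)&(np.hypot(W[...,0]-c[0],W[...,1]-c[1])<r)]
    if len(q)<5: print(t,len(q)); return
    b=cv2.minAreaRect((q[:,:2]*1000).astype(np.float32)); print(t,len(q),q.mean(0).round(4),b)
rect((.46,-.365),.045,.027,.033,'hub');rect((.53,-.328),.03,.066,.074,'handle');rect((.505,-.342),.02,.007,.013,'arm')
go(.46,-.365,.1,-62)
print(sense()['joints'].round(2))
cv2.imwrite('pics/e.png',p)
E
```

```text
hub 1255 [ 0.459  -0.3633  0.0296] ((458.5286560058594, -363.8114013671875), (44.49637222290039, 43.64606857299805), 27.062509536743164)
handle 463 [ 0.5296 -0.3271  0.0693] ((529.541748046875, -327.15350341796875), (20.589092254638672, 20.689245223999023), 72.46646881103516)
arm 682 [ 0.5039 -0.3404  0.0096] ((503.47467041015625, -340.4450988769531), (37.981014251708984, 21.359310150146484), 28.174222946166992)
shift [-0.05  0.09  4.65] turn 0.04 yaw -61.78 tcp [ 0.4601 -0.3624  0.2163] M z [ 0.  0. -1.]
[ 0.19  0.33  0.51  1.72 -0.17  1.13 -0.33]
```

View pics/e.png

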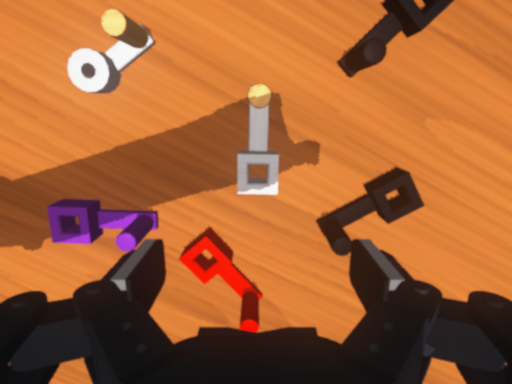

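Seen from above, the square hub is at (258,172) and its handle at (259,95). The red crank at (205,255), purple at (75,220) and black at (395,195) are clear of the fingers. Descending.

```bash
python3 -c "
from h import *
go(.4587,-.3637,.006,-62.8)"
```

```text
shift [-0.07  0.02  8.41] turn 0.17 yaw -61.78 tcp [ 0.4601 -0.3624  0.2163] M z [ 0.  0. -1.]
```

Request:
arm_command(
  rows=[
    [0,-0.07,0,0.5,0,0,0.17],
    [0,0,0,1,0,0,0],
    [0,0,0,1,0,0,0],
    [0,0,0,1,0,0,0],
    [0,0,0,1,0,0,0],
    [0,0,0,1,0,0,0],
    [0,0,0,1,0,0,0],
    [0,0,0,0.9,0,0,0],
    [0,0,0,0.6,0,0,0],
    [0,0,0,0.4,0,0,0],
  ],
)

```text
time_s: 5.2
tcp_pos: [0.4577, -0.3625, 0.0043]
tool_rot: [-3.052, -0.738, 0.003]
wrist_force: [0.2, -0.6, 0.0]
opening: 0.0854
grasp_force: 0.0
```

Request:
arm_command(
  rows=[
    [0,0,0,0,0,0,0],
    [60,0,0,0,0,0,0],
    [140,0,0,0,0,0,0],
    [255,0,0,0,0,0,0],
    [255,0,0,0,0,0,0],
    [255,0,0,0,0,0,0],
    [255,0,0,0,0,0,0],
    [255,0,0,0,0,0,0],
    [255,0,0,0,0,0,0],
    [255,0,0,0,0,0,0],
  ],
  force=50,
)

```text
time_s: 6.03
tcp_pos: [0.4596, -0.3641, 0.0078]
tool_rot: [3.052, 0.738, 0.003]
wrist_force: [-1.4, 0.3, 6.5]
opening: 0.0431
grasp_force: 53.0
```

Request:
arm_command(
  rows=[
    [255,0,0,-0.3,0,0,0],
    [255,0,0,-0.6,0,0,0],
    [255,0,0,-1,0,0,-1],
    [255,0,0,-1,0,0,-1],
    [255,0,0,-1,0,0,-1],
    [255,0,0,-1,0,0,-1],
    [255,0,0,-1,0,0,-1],
    [255,0,0,-1,0,0,-1],
    [255,0,0,-1,0,0,-1],
    [255,0,0,-1,0,0,-1],
  ],
)

```text
time_s: 6.87
tcp_pos: [0.4577, -0.363, 0.2301]
tool_rot: [-2.484, -1.922, 0.001]
wrist_force: [0.3, 0.6, -1.5]
opening: 0.0428
grasp_force: 52.1
```

Request:
arm_command(
  rows=[
    [255,0,0,-0.3,0,0,-1],
    [255,0,0,0,0,0,-1],
    [255,0,0,0,0,0,-1],
    [255,0,0,0,0,0,-0.5],
    [255,0,0,0,0,0,0],
    [255,0,0,0,0,0,0],
    [255,0,0,0,0,0,0],
    [255,0,0,0,0,0,0],
    [255,0,0,0,0,0,0],
    [255,0,0,0,0,0,0],
  ],
)

```text
time_s: 7.7
tcp_pos: [0.4585, -0.3633, 0.2363]
tool_rot: [-2.099, -2.338, 0.0]
wrist_force: [0.1, -0.0, -1.5]
opening: 0.0431
grasp_force: 52.1
```

```bash
python3 -c "
from h import *
go(.5514,.1865,.22,6.4);print(sense()['joints'].round(2),sense()['opening'])"
```

```text
shift [21.46  6.06  0.65] turn -0.04 yaw 6.17 tcp [ 0.4585 -0.3633  0.2363] M z [-0.  0. -1.]
[ 0.39  0.29  0.26  1.7  -0.08  1.17  0.78] 0.0430723385711714
```

Request:
arm_command(
  rows=[
    [255,0.5,0.2,0,0,0,0],
    [255,0.9,0.3,0,0,0,0],
    [255,0.9,0.3,0,0,0,0],
    [255,0.9,0.3,0,0,0,0],
    [255,0.9,0.3,0,0,0,0],
    [255,0.9,0.3,0,0,0,0],
    [255,0.9,0.3,0,0,0,0],
    [255,0.9,0.3,0,0,0,0],
    [255,0.9,0.3,0,0,0,0],
    [255,0.9,0.3,0,0,0,0],
  ],
)

```text
time_s: 8.53
tcp_pos: [0.5076, -0.1406, 0.2365]
tool_rot: [2.099, 2.337, 0.0]
wrist_force: [-0.8, 0.1, -0.8]
opening: 0.0427
grasp_force: 52.1
```

Request:
arm_command(
  rows=[
    [255,0.9,0.3,0,0,0,0],
    [255,0.9,0.3,0,0,0,0],
    [255,0.9,0.3,0,0,0,0],
    [255,0.9,0.3,0,0,0,0],
    [255,0.9,0.3,0,0,0,0],
    [255,0.9,0.3,0,0,0,0],
    [255,0.9,0.2,0,0,0,0],
    [255,0.9,0.2,0,0,0,0],
    [255,0.9,0.2,0,0,0,0],
    [255,0.9,0.2,0,0,0,0],
  ],
)

```text
time_s: 9.37
tcp_pos: [0.5478, 0.09, 0.2363]
tool_rot: [2.099, 2.337, -0.0]
wrist_force: [0.5, 0.3, -1.4]
opening: 0.0432
grasp_force: 52.1
```

Request:
arm_command(
  rows=[
    [255,0.9,0.2,0,0,0,0],
    [255,0.9,0.2,0,0,0,0],
    [255,0.9,0.1,0,0,0,0],
    [255,0.7,0.1,0,0,0,0],
    [255,0.2,0,0,0,0,0],
    [255,0,0,0,0,0,0],
    [255,0,0,0,0,0,0],
    [255,0,0,0,0,0,0],
    [255,0,0,0,0,0,0],
    [255,0,0,0,0,0,0],
  ],
)

```text
time_s: 10.2
tcp_pos: [0.5533, 0.1785, 0.2364]
tool_rot: [2.101, 2.335, -0.0]
wrist_force: [-0.0, 0.0, -1.8]
opening: 0.0433
grasp_force: 52.1
```

```bash
python3 - <<'E'
from h import *
p,d,m=snap('wrist'); W=cloud(d,m); s=sense()
cv2.imwrite('pics/f.png',p)
go(.5514,.1865,.165,6.4)
for t,r,zl,zh in(('hubtop',.05,s['tcp_pos'][2]+.016,s['tcp_pos'][2]+.03),('handle',.12,s['tcp_pos'][2]+.055,s['tcp_pos'][2]+.075)):
    q=W[(W[...,2]>zl)&(W[...,2]<zh)&(np.hypot(*(W[...,:2]-s['tcp_pos'][:2]).transpose(2,0,1))<r)]
    print(t,len(q)); 
    if len(q)>5: print(q.mean(0).round(4),cv2.minAreaRect((q[:,:2]*1000).astype(np.float32)))
E
```

```text
shift [ 0.31 -0.04  2.86] turn -0.05 yaw 6.08 tcp [0.5532 0.1789 0.2364] M z [ 0. -0. -1.]
hubtop 9000
[0.5541 0.1806 0.2581] ((554.4388427734375, 178.03384399414062), (70.57325744628906, 45.440914154052734), 6.2258734703063965)
handle 21744
[0.5514 0.2056 0.3001] ((560.7496337890625, 196.75926208496094), (113.76498413085938, 107.23350524902344), 60.906707763671875)
```

View pics/f.png

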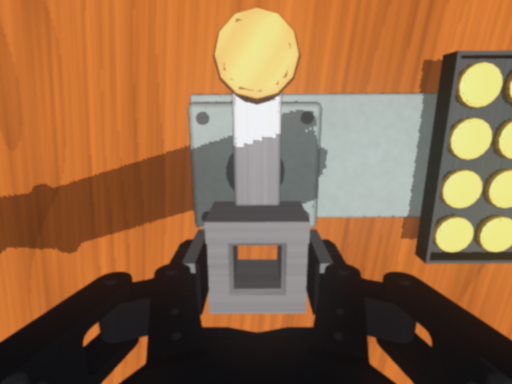

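The crank is held square in the jaws: hub hole at (257,268), handle at (257,53). I'll measure the hole's offset from the TCP.

```bash
python3 - <<'E'
from h import *
p,d,m=snap('wrist'); W=cloud(d,m); s=sense()
zt=np.nanmedian(np.r_[W[250:285,215:226,2].ravel(),W[250:285,290:300,2].ravel()]); print('top z',zt,s['tcp_pos'])
# hole: pixels well below the top within hub window
g=np.nan_to_num(W[232:303,222:295,2],nan=0)<zt-.006
n,l,st,c=cv2.connectedComponentsWithStats(g.astype(np.uint8)); print(st,c)
v,u=np.mgrid[:384,:512]; K=m['K']; D=np.dstack([(u-K[0,2])/K[0,0],(v-K[1,2])/K[1,1],np.ones_like(u)])@m['T'][:3,:3].T
o=m['T'][:3,3]; P=o+D*((zt-o[2])/D[...,2])[...,None]
i=1+np.argmax(st[1:,4]); q=P[232:303,222:295][l==i]
print(cv2.minAreaRect((q[:,:2]*1000).astype(np.float32)))
E
```

```text
top z 0.2582235149367915 [0.55316288 0.17915825 0.23640929]
[[   0    0   73   71 3406]
 [  63    2    1    1    1]
 [  27   11    1    1    1]
 [  41   10    1    1    1]
 [  12   14   47   40 1764]
 [  70   23    1    1    1]
 [  11   31    1    1    1]
 [  69   31    1    1    1]
 [   0   37    1    1    1]
 [   7   49    1    1    1]
 [  40   58    1    1    1]
 [  30   62    1    1    1]
 [  28   67    1    1    1]
 [  59   67    1    1    1]
 [  65   66    1    1    1]] [[36.31708749 36.27950675]
 [63.          2.        ]
 [27.         11.        ]
 [41.         10.        ]
 [35.36394558 32.49603175]
 [70.         23.        ]
 [11.         31.        ]
 [69.         31.        ]
 [ 0.         37.        ]
 [ 7.         49.        ]
 [40.         58.        ]
 [30.         62.        ]
 [28.         67.        ]
 [59.         67.        ]
 [65.         66.        ]]
((553.9791870117188, 180.3064727783203), (19.76800537109375, 18.822669982910156), 6.847639083862305)
```

Request:
arm_command(
  rows=[
    [255,0.26,-0.08,0.4,0,0,0],
    [255,0,0,0.8,0,0,0],
    [255,0,0,0.8,0,0,0],
    [255,0,0,0.6,0,0,0],
    [255,0,0,0.4,0,0,0],
    [255,0,0,0,0,0,0],
    [255,0,0,0,0,0,0],
    [255,0,0,0.3,0,0,0],
    [255,0,0,0.3,0,0,0],
    [255,0,0,0.3,0,0,0],
  ],
)

```text
time_s: 11.13
tcp_pos: [0.5509, 0.1865, 0.1389]
tool_rot: [2.098, 2.337, 0.002]
wrist_force: [-0.3, -0.5, -2.1]
opening: 0.043
grasp_force: 52.2
```

Request:
arm_command(
  rows=[
    [255,0,0,0.2,0,0,0],
    [255,0,0,0.2,0,0,0],
    [255,0,0,0.2,0,0,0],
    [255,0,0,0.2,0,0,0],
    [255,0,0,0.2,0,0,0],
    [255,0,0,0.2,0,0,0],
    [255,0,0,0.2,0,0,0],
    [255,0,0,0,0,0,0],
    [255,0,0,0,0,0,0],
    [255,0,0,0,0,0,0],
  ],
)

```text
time_s: 11.97
tcp_pos: [0.5506, 0.1864, 0.104]
tool_rot: [2.098, 2.338, 0.001]
wrist_force: [0.1, -0.1, -0.7]
opening: 0.0428
grasp_force: 52.2
```

Request:
arm_command(
  rows=[
    [255,0,0,0.1,0,0,0],
    [255,0,0,0.1,0,0,0],
    [255,0,0,0,0,0,0],
    [255,0,0,0,0,0,0],
    [100,0,0,0,0,0,0],
    [0,0,0,0,0,0,0],
    [0,0,0,0,0,0,0],
    [0,0,0,0,0,0,0],
    [0,0,0,0,0,0,0],
    [0,0,0,0,0,0,0],
  ],
)

```text
time_s: 12.8
tcp_pos: [0.5505, 0.1863, 0.099]
tool_rot: [2.098, 2.338, 0.001]
wrist_force: [0.7, -0.1, 0.1]
opening: 0.0856
grasp_force: 0.0
```

Request:
arm_command(
  rows=[
    [0,0,0,-0.5,0,0,0],
    [0,0,0,-1,0,0,0],
    [0,0,0,-1,0,0,0],
    [0,0,0,-1,0,0,0],
    [0,0,0,-1,0,0,0],
    [0,0,0,-0.5,0,0,0],
    [0,0,0,0,0,0,0],
    [0,0,0,0,0,0,0],
    [0,0,0,0,0,0,0],
    [0,0,0,0,0,0,0],
  ],
)

```text
time_s: 13.63
tcp_pos: [0.5494, 0.1859, 0.2224]
tool_rot: [-2.097, -2.337, 0.004]
wrist_force: [0.1, -0.2, 0.0]
opening: 0.0855
grasp_force: 0.0
```

```bash
python3 - <<'E'
from h import *
p,d,m=snap('wrist'); W=cloud(d,m); s=sense()
cv2.imwrite('pics/g.png',p)
for t,c,r,zl,zh in(('hubtop',(.5514,.1865),.04,.112,.13),('shafttop',(.5514,.1865),.02,.132,.145),('handle',(.5425,.266),.03,.15,.17)):
    q=W[(W[...,2]>zl)&(W[...,2]<zh)&(np.hypot(W[...,0]-c[0],W[...,1]-c[1])<r)]
    print(t,len(q)); 
    if len(q)>5: print(q.mean(0).round(4),cv2.minAreaRect((q[:,:2]*1000).astype(np.float32)))
hx,hy=.5425,.266
go(hx,hy,.123)
E
```

```text
hubtop 2547
[0.5511 0.1876 0.1203] ((551.267578125, 186.25296020507812), (44.0871696472168, 44.387718200683594), 6.416558265686035)
shafttop 193
[0.5511 0.1875 0.1358] ((551.2401123046875, 187.21412658691406), (11.008381843566895, 12.26587200164795), 6.572674751281738)
handle 932
[0.5421 0.2665 0.1581] ((542.1100463867188, 266.5437927246094), (21.106523513793945, 21.2431640625), 22.139720916748047)
shift [3.22 0.08 3.97] turn 0 yaw 6.19 tcp [0.5495 0.1859 0.2224] M z [-0.003 -0.001 -1.   ]
```

View pics/g.png

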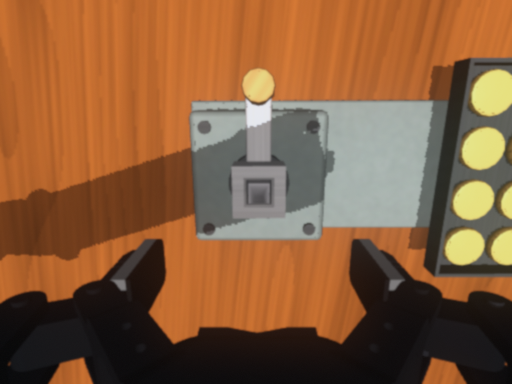

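The crank is fully seated, with its hub top at 0.120. The hub is at (258,190) and the handle at (258,85). Next I grip the handle.

Request:
arm_command(
  rows=[
    [0,0.8,0.08,0,0,0,0],
    [0,0.8,0,0,0,0,0],
    [0,0.8,0,0,0,0,0],
    [0,0.8,0,0,0,0,0],
    [0,0,0,0,0,0,0],
    [0,0,0,0.8,0,0,0],
    [0,0,0,0.9,0,0,0],
    [0,0,0,0.9,0,0,0],
    [0,0,0,0.8,0,0,0],
    [0,0,0,0.4,0,0,0],
  ],
)

```text
time_s: 14.52
tcp_pos: [0.5419, 0.2641, 0.1252]
tool_rot: [-2.098, -2.336, 0.009]
wrist_force: [-0.0, 0.1, 0.4]
opening: 0.0854
grasp_force: 0.0
```

Request:
arm_command(
  rows=[
    [0,0,0,0,0,0,0],
    [80,0,0,0,0,0,0],
    [160,0,0,0,0,0,0],
    [255,0,0,0,0,0,0],
    [255,0,0,0,0,0,0],
    [255,0,0,0,0,0,0],
    [255,0,0,0,0,0,0],
    [255,0,0,0,0,0,0],
    [255,0,0,0,0,0,0],
    [255,0,0,0,0,0,0],
  ],
  force=35,
)

```text
time_s: 15.35
tcp_pos: [0.5441, 0.2665, 0.1294]
tool_rot: [2.098, 2.338, 0.002]
wrist_force: [0.4, 0.1, 3.2]
opening: 0.021
grasp_force: 35.3
```

```bash
python3 -c "
from h import *
go(.5421,.2665,.127);s=sense();print(s['opening'],s['wrist_force'],s['joints'].round(2))"
```

```text
shift [ 0.01 -0.08  0.1 ] turn 0 yaw 6.2 tcp [0.5441 0.2665 0.1294] M z [ 0.001  0.001 -1.   ]
0.020960274776798824 [0.43348893 0.06747864 3.17091321] [-0.43  0.41 -0.12  1.75  0.06  0.98 -0.47]
```

Handle gripped. Winding at 10° per row.

Request:
arm_command(
  rows=[
    [255,-0.05,0.56,0,0,0,0],
    [255,-0.14,0.54,0,0,0,0],
    [255,-0.24,0.51,0,0,0,0],
    [255,-0.32,0.46,0,0,0,0],
    [255,-0.39,0.39,0,0,0,0],
    [255,-0.46,0.32,0,0,0,0],
    [255,-0.51,0.24,0,0,0,0],
    [255,-0.54,0.14,0,0,0,0],
    [255,-0.56,0.05,0,0,0,0],
    [255,-0.56,-0.05,0,0,0,0],
  ],
)

```text
time_s: 16.18
tcp_pos: [0.6308, 0.1828, 0.1294]
tool_rot: [-2.094, -2.335, 0.0]
wrist_force: [-4.6, 2.8, 5.9]
opening: 0.0209
grasp_force: 36.5
```

```bash
python3 -c "
from h import *
s=sense();c=s['tcp_pos'][:2]-[.5512,.1868];print(np.hypot(*c),np.degrees(np.arctan2(c[1],c[0])),s['wrist_force'],s['moment'],s['tcp_pos'],yaw(s))"
```

```text
0.07973826263715234 -2.8716131807525747 [-4.57957649  2.84071424  5.86885319] [ 0.73310274  1.53117208 -0.00890548] [0.63083814 0.18280526 0.12939352] 6.2344102784751945
```

Tracking is good, with the radius at 79.7 mm and low forces. I continue.

Request:
arm_command(
  rows=[
    [255,-0.54,-0.14,0,0,0,0],
    [255,-0.51,-0.24,0,0,0,0],
    [255,-0.46,-0.32,0,0,0,0],
    [255,-0.39,-0.39,0,0,0,0],
    [255,-0.32,-0.46,0,0,0,0],
    [255,-0.24,-0.51,0,0,0,0],
    [255,-0.14,-0.54,0,0,0,0],
    [255,-0.05,-0.56,0,0,0,0],
    [255,0.05,-0.56,0,0,0,0],
    [255,0.14,-0.54,0,0,0,0],
  ],
)

```text
time_s: 17.02
tcp_pos: [0.5348, 0.1073, 0.13]
tool_rot: [2.098, 2.334, 0.006]
wrist_force: [1.5, -0.6, 3.6]
opening: 0.0207
grasp_force: 35.5
```

Request:
arm_command(
  rows=[
    [255,0.24,-0.51,0,0,0,0],
    [255,0.32,-0.46,0,0,0,0],
    [255,0.39,-0.39,0,0,0,0],
    [255,0.46,-0.32,0,0,0,0],
    [255,0.51,-0.24,0,0,0,0],
    [255,0.54,-0.14,0,0,0,0],
    [255,0.56,-0.05,0,0,0,0],
    [255,0.56,0.05,0,0,0,0],
    [255,0.54,0.14,0,0,0,0],
    [255,0.51,0.24,0,0,0,0],
  ],
)

```text
time_s: 17.85
tcp_pos: [0.4771, 0.2191, 0.1296]
tool_rot: [-2.097, -2.339, 0.005]
wrist_force: [-3.7, -1.9, 8.3]
opening: 0.0208
grasp_force: 36.2
```

Request:
arm_command(
  rows=[
    [255,0.46,0.32,0,0,0,0],
    [255,0.39,0.39,0,0,0,0],
    [255,0.32,0.46,0,0,0,0],
    [255,0.24,0.51,0,0,0,0],
    [255,0.14,0.54,0,0,0,0],
    [255,0.05,0.56,0,0,0,0],
    [255,-0.05,0.56,0,0,0,0],
    [255,-0.14,0.54,0,0,0,0],
    [255,-0.24,0.51,0,0,0,0],
    [255,-0.32,0.46,0,0,0,0],
  ],
)

```text
time_s: 18.68
tcp_pos: [0.5949, 0.2538, 0.1292]
tool_rot: [-2.094, -2.337, 0.007]
wrist_force: [-5.8, -1.2, 8.5]
opening: 0.0207
grasp_force: 36.6
```

```bash
python3 - <<'E'
from h import *
s=sense();c=s['tcp_pos'][:2]-[.5512,.1868];print(np.hypot(*c),np.degrees(np.arctan2(c[1],c[0])),s['wrist_force'],s['moment'],s['tcp_pos'],yaw(s))
p,d,m=snap('side');W=cloud(d,m); q=W[(W[...,0]>.76)&(W[...,0]<.92)&(abs(W[...,1]-.215)<.08)&(W[...,2]<.2)&(W[...,2]>.02)]
print('tray z',np.median(q[:,2]))
cv2.imwrite('pics/h.png',p)
E
```

```text
0.0799555396318516 56.905328551529834 [-5.7584118  -1.24156151  8.52293548] [-0.43805728  1.66204939 -0.03316839] [0.59485765 0.25378431 0.12919091] 6.282969074484609
tray z 0.0822784958261834
```

View pics/h.png

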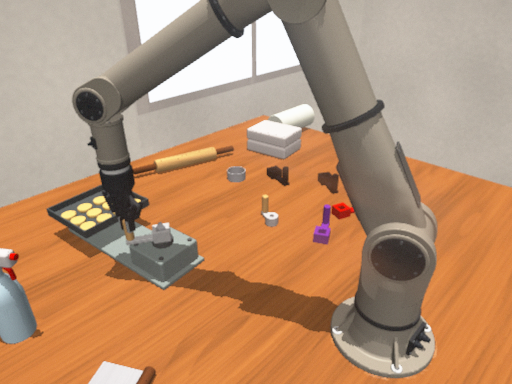

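The tray is up about 25 mm after one turn, the crank at (150,235) is still on the shaft, and all is clear. Continuing to about 800° in total.

Request:
arm_command(
  rows=[
    [255,-0.39,0.39,0,0,0,0],
    [255,-0.46,0.32,0,0,0,0],
    [255,-0.51,0.24,0,0,0,0],
    [255,-0.54,0.14,0,0,0,0],
    [255,-0.56,0.05,0,0,0,0],
    [255,-0.56,-0.05,0,0,0,0],
    [255,-0.54,-0.14,0,0,0,0],
    [255,-0.51,-0.24,0,0,0,0],
    [255,-0.46,-0.32,0,0,0,0],
    [255,-0.39,-0.39,0,0,0,0],
  ],
)

```text
time_s: 19.57
tcp_pos: [0.6106, 0.1326, 0.1296]
tool_rot: [-2.097, -2.338, -0.006]
wrist_force: [-0.5, 3.6, 5.2]
opening: 0.0209
grasp_force: 35.9
```

Request:
arm_command(
  rows=[
    [255,-0.32,-0.46,0,0,0,0],
    [255,-0.24,-0.51,0,0,0,0],
    [255,-0.14,-0.54,0,0,0,0],
    [255,-0.05,-0.56,0,0,0,0],
    [255,0.05,-0.56,0,0,0,0],
    [255,0.14,-0.54,0,0,0,0],
    [255,0.24,-0.51,0,0,0,0],
    [255,0.32,-0.46,0,0,0,0],
    [255,0.39,-0.39,0,0,0,0],
    [255,0.46,-0.32,0,0,0,0],
  ],
)

```text
time_s: 20.4
tcp_pos: [0.4874, 0.1368, 0.1297]
tool_rot: [2.099, 2.334, -0.002]
wrist_force: [-0.9, -4.2, 8.4]
opening: 0.0212
grasp_force: 36.1
```

Request:
arm_command(
  rows=[
    [255,0.51,-0.24,0,0,0,0],
    [255,0.54,-0.14,0,0,0,0],
    [255,0.56,-0.05,0,0,0,0],
    [255,0.56,0.05,0,0,0,0],
    [255,0.54,0.14,0,0,0,0],
    [255,0.51,0.24,0,0,0,0],
    [255,0.46,0.32,0,0,0,0],
    [255,0.39,0.39,0,0,0,0],
    [255,0.32,0.46,0,0,0,0],
    [255,0.24,0.51,0,0,0,0],
  ],
)

```text
time_s: 21.23
tcp_pos: [0.5152, 0.259, 0.1294]
tool_rot: [-2.096, -2.339, 0.005]
wrist_force: [-2.8, -3.0, 7.3]
opening: 0.0206
grasp_force: 36.0
```

Request:
arm_command(
  rows=[
    [255,0.14,0.54,0,0,0,0],
    [255,0.05,0.56,0,0,0,0],
    [255,-0.05,0.56,0,0,0,0],
    [255,-0.14,0.54,0,0,0,0],
    [255,-0.24,0.51,0,0,0,0],
    [255,-0.32,0.46,0,0,0,0],
    [255,-0.39,0.39,0,0,0,0],
    [255,-0.46,0.32,0,0,0,0],
    [255,0,0,0,0,0,0],
    [255,0,0,0,0,0,0],
  ],
)

```text
time_s: 22.07
tcp_pos: [0.6165, 0.2326, 0.1293]
tool_rot: [-2.099, -2.337, 0.004]
wrist_force: [-1.4, -2.4, 6.8]
opening: 0.0209
grasp_force: 36.5
```

Request:
arm_command(
  rows=[
    [150,0,0,0,0,0,0],
    [0,0,0,0,0,0,0],
    [0,0,0,0,0,0,0],
    [0,0,0,0,0,0,0],
    [0,0,0,0,0,0,0],
    [0,0,0,-0.5,0,0,0],
    [0,0,0,-1,0,0,0],
    [0,0,0,-1,0,0,0],
    [0,0,0,-1,0,0,0],
    [0,0,0,-1,0,0,0],
  ],
)

```text
time_s: 22.9
tcp_pos: [0.6171, 0.2338, 0.2436]
tool_rot: [2.098, 2.338, 0.001]
wrist_force: [0.6, 0.2, 0.4]
opening: 0.0851
grasp_force: 0.0
```

Request:
arm_command(
  rows=[
    [0,-1,0,-0.5,0,0,0],
    [0,-1,0,0,0,0,0],
    [0,-1,0,0,0,0,0],
    [0,-1,0,0,0,0,0],
    [0,0,0,0,0,0,0],
    [0,0,0,0,0,0,0],
    [0,0,0,0,0,0,0],
    [0,0,0,0,0,0,0],
    [0,0,0,0,0,0,0],
    [0,0,0,0,0,0,0],
  ],
)

```text
time_s: 23.73
tcp_pos: [0.6276, 0.1358, 0.2538]
tool_rot: [-2.096, -2.34, -0.0]
wrist_force: [0.0, -0.8, -0.1]
opening: 0.0853
grasp_force: 0.0
```

```bash
python3 - <<'E'
from h import *
p,d,m=snap('wrist'); W=cloud(d,m); print(sense()['tcp_pos'])
cv2.imwrite('pics/i.png',p)
for t,c,r,zl,zh in(('hubtop',(.5512,.1868),.032,.112,.13),('shafttop',(.5512,.1868),.02,.132,.145),('handle',(.6165,.2326),.03,.15,.17)):
    q=W[(W[...,2]>zl)&(W[...,2]<zh)&(np.hypot(W[...,0]-c[0],W[...,1]-c[1])<r)]
    print(t,len(q)); 
    if len(q)>5: print(q.mean(0).round(4),cv2.minAreaRect((q[:,:2]*1000).astype(np.float32)))
p,d,m=snap('side');W=cloud(d,m); q=W[(W[...,0]>.76)&(W[...,0]<.92)&(abs(W[...,1]-.215)<.08)&(W[...,2]<.2)&(W[...,2]>.02)]
print('tray z',np.median(q[:,2]))
E
```

```text
[0.62766949 0.13549566 0.25379498]
hubtop 2394
[0.552  0.1875 0.1202] ((551.4091186523438, 186.7223358154297), (44.5461540222168, 44.201866149902344), 36.67333221435547)
shafttop 177
[0.5524 0.1869 0.136 ] ((551.5092163085938, 186.795166015625), (11.08923625946045, 11.231260299682617), 57.88202667236328)
handle 763
[0.616  0.2344 0.1585] ((615.9769287109375, 234.6754608154297), (21.137109756469727, 20.95687484741211), 48.87654113769531)
tray z 0.10903433913182758
```

View pics/i.png

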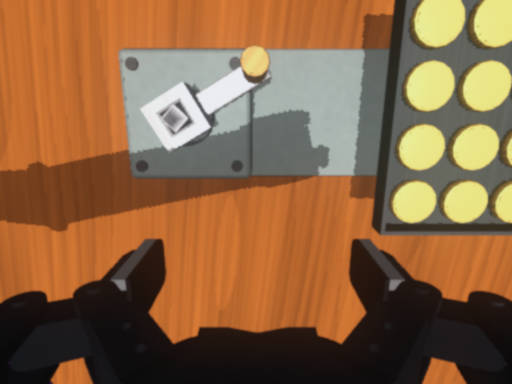

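The crank hub at (175,117) is fully down on the shaft (top at 0.120), the gripper is clear, and the shaft has turned about 758°. I'm handing the job in.

```bash
python3 -c "
from workcell import *
print(job_done())"
```

```text
the job is handed in; nothing more can be done
None
```

I fitted the square-hole crank on the shaft and wound it about 2.1 turns clockwise, so the tray rose about 52 mm. The crank is fully down and released, the spare was left where it lay, and the job is handed in (about 24 s used; no verdict was shown).

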